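# Load the patient's rack and present the bottle for the check

## Robot

A 6-joint arm with a two-finger parallel gripper is mounted at the origin on a cart in front of the work surface, level with it; the furniture and walls round the work are solid. World frame = base frame: x ahead of the robot, y to its left, z up, the work surface at z = 0. Lengths are in mm, angles in rad, forces in N, time in s.
With the tool pointing down it reaches from about 275 to 750 mm from the base axis. Payload 10.2 kg.
Tool frame: the origin (TCP) lies on the centre line of the jaws, within the pads' length; the fingertips stand 8 mm ahead of it and the grasp point (between the pads) lies 11 mm behind it; y points along the fingers, z is the direction in which the jaws open and shut, and the axes are right-handed (so a half turn about y gives the same grasp; the last joint's range is limited). The gripper opens to 88 mm and grips with 3 to 60 N. Pads are 18 mm wide; open, the fingers measure 123 mm over their backs; the gripper's body (75 mm by 187 mm) begins 45 mm behind the grasp point.
Start: joints at [-1.42, 0.313, 1.498, -0, 1.331, -0.223], TCP at [191.695, -488.758, 246.72] pointing down, gripper open.
Joint ranges: [-2.94, 2.94], [-0.97, 2.17], [0.19, 2.56], [-1.23, 4.37], [0.02, 3.11], [-2.88, 2.88]. Speed limits (rad/s): [2.39, 2.39, 3.01, 3.14, 3.14, 3.14].

## Interface

Orientations are given as a unit quaternion [x, y, z, w].
In Python, from plant import ctrl gives the robot as it stands.
- The arm moves only by the shell command python3 -m handwheel 'ROWS' [FORCE]. ROWS is JSON, a list of rows, each an object with "travel": the shift along the tool's x, y, z in m, a list of three; "dr": the turn, a rotation vector about the tool's x, y, z in rad, a list of three; "grip": the gripper's target within -1 to 1 (fully open at 1, half-way at 0, shut at -1). In form: [{"travel": [dx, dy, dz], "dr": [wx, wy, wz], "grip": grip}, ...]. A call has 1 to 20 rows; each row is the pose to reach, as a shift and turn from the pose measured when the call began, along the tool's axes at that moment; what a row does not reach only later rows make up. A row lasts 1/12 s, in which the tool goes at most 41.7 mm and 7.16 degrees, less where a joint would pass 70% of its speed; a pose out of reach is approached as far as the arm can. A call with a gripper value outside its range is refused whole. The fingers move at their own pace and stop on an object; FORCE is the grip in N (left out, the last holds). Time passes only in rows, so rows that repeat a pose let the fingers close. It gives the time, the measured TCP pose, the force and the opening at its end, in the units of the state.
- ctrl.get_obs(): the state, without advancing time (a new reading comes with each control period).
- ctrl.snapshot(name): name is "side" or "top"; returns a dict with "image" (400x640x3 uint8, red, green, blue), "fx", "fy", "cx", "cy" (pixels), "T" (4x4, takes a point from camera to world coordinates). Camera axes: x right, y up, looking along -z (the intrinsics and any distortion apply to the point x, -y, -z); pixel columns grow to the right and rows downward; lengths in mm; the calibration is good to about 2 mm. A picture is of the moment at which its call begins. There is no depth.
- ctrl.close_job(): hands the job in, once; it reports no verdict.
Trained networks look in the newest picture that a camera, given by its name, has taken for a name from the list of things; names that differ only in an ending like _2 or _b are one class to them, and where a whole thing is asked for, a point or a joint stands for the part that bears it (a point fixed in the world has none). Each returns a list of dicts, best first, with "score" (0 to 1); they miss things now and then, are a little off and sometimes report something else, mostly with a low value. They report only what shows in the picture. A call takes as long as a camera call. They do not tell look-alikes from the thing itself.
- ctrl.search_frame(camera, target): "location" ([x, y, z] in mm, in world coordinates, good to about 4 mm: the middle of the surface that is visible of it).
- ctrl.trace(camera, target): "mask" (400x640 bool, what is visible of it).
- ctrl.tip_of(camera, target): "location" ([x, y, z] in mm, in world coordinates, good to about 4 mm: a listed point, or the origin of a listed thing).
The state is a dict: "clock": time; "joint_pos": joint angles; "dq": joint speeds; "joint_torque": joint torques, N m; "position": TCP position; "eef_rot": TCP orientation; "force": force on the tool from outside, world axes, zero at the start; "ft_torque": the same for the moment, N m; "width": finger opening in mm.
Only numpy, scipy, OpenCV 4.12 (cv2) and the standard library are available. Lean on these libraries where they do the work, as an engineer would, in place of code of your own. Each camera call takes 0.05 s, during which the arm holds its last target.

## Task

Make up the patient's white pocket rack: stand the short white jar fully down in pocket one (one raised dot), then the tall white jar of the same width in pocket two (two dots), setting them down rather than dropping them. Then draw the bottle out of the deep pocket three, lean it to about 45 degrees with its cap still uppermost so that the pharmacist can check its label, and finish holding it still like that over the rack, at least 15 cm above the bench and clear of everything; do not let go of it. Leave the other things on the bench where they are.

Things in the scene. Friction and masses are not known exactly. Their poses are not given: they have to be found in the camera images.
- short_jar_mid (a point): centre (half-way up, on the axis) of the short white screw jar, 58 mm tall, standing upright; body 37 mm diameter for its lower 38 mm, fixed lid 39.4 mm diameter over the top 20 mm; z axis towards the lid; 40 to 60 g
- tall_jar_mid (a point): centre (half-way up, on the axis) of the tall white screw jar, 72 mm tall, standing upright; body 37 mm diameter for its lower 48 mm, fixed lid 39.4 mm diameter over the top 24 mm; z axis towards the lid; 40 to 60 g. The two jars may have changed places
- bottle_mid (a point): centre (half-way up, on the axis) of the white tablet bottle with a plain band round it, 88 mm tall, 46 mm diameter body for its lower 68 mm, fixed screw cap 41 mm diameter over the top 20 mm; 45 to 80 g; z axis towards the cap. It stands upright and loose in pocket three, its foot 11 mm above the bench, its upper 46 mm out of the pocket
- pocket1 (a point): centre of the mouth of pocket one (one raised dot in front of it): round, 42.5 mm diameter, 22 mm deep, mouth 33 mm above the bench. The white rack is fixed to the bench, 216 mm long, 86 mm deep; its three pockets stand in a row 72 mm apart. Site axes are the rack's: y along the row from pocket three towards pocket one, -x towards the dotted front edge, z up
- pocket2 (a point): centre of the mouth of pocket two (two dots), the middle one: as pocket one, 42.5 mm diameter, 22 mm deep, mouth 33 mm above the bench
- pocket3 (a point): centre of the mouth of pocket three (three dots), in the rack's raised end block: 49.5 mm diameter, 42 mm deep, mouth 53 mm above the bench; the bottle stands in it
- flat_carton: bystander: flat carton 63x111x26 mm lying on the bench, origin at the centre of its underside
- cutter: bystander: tablet cutter 100x47x21 mm, origin at the centre of its underside
- tape: bystander: tape roll 53 mm diameter, 18 mm high, origin at the centre of its underside
- small_bottle: bystander: small tablet bottle 38 mm diameter, 68 mm tall, origin at the centre of its underside
Mind the look-alikes: they are no part of the job. What is shaped like the part that bears short_jar_mid but green or purple is not meant.

How it is judged:
By the outcome, as a careful person would: the job done as asked, in the order asked, and still so for the second after the job is handed in, while the arm keeps its last pose, push and grip.
It also fails if it takes over 67 s, if anything falls off the work surface, if the arm or the gripper's body presses on something with over 40 N, if the wrist force passes 120 N, or if a joint passes its speed limit or range.

## Working session

There is one attempt and no reset: what is moved stays moved. The work goes in short steps, Python scripts to look and compute and a shell command to move; the robot and the scene stay as the last step left them, time stands still between calls to the robot, and variables do not carry over. Pictures are saved under pics/ and viewed, and the job is handed in when it is done.

```bash
ls; mkdir -p pics; python3 - <<'E'
from plant import ctrl
import cv2
o=ctrl.get_obs(); print({k:(v.tolist() if hasattr(v,'tolist') else v) for k,v in o.items()})
for n in ['top','side']:
    s=ctrl.snapshot(n); cv2.imwrite(f'pics/{n}0.png',s['image'][:,:,::-1]); print(n,s['fx'],s['fy'],s['cx'],s['cy'],[k for k in s]); print(s['T'])
    for t in ['short_jar_mid','tall_jar_mid','bottle_mid','pocket1','pocket2','pocket3','flat_carton','cutter','tape','small_bottle']:
        print(t,[(round(d['score'],2),[round(float(x)) for x in d['location']]) for d in ctrl.tip_of(n,t)][:4])
E
```

```text
pics
{'clock': 0.0, 'joint_pos': [-1.420417322027993, 0.3134768241911927, 1.4984130065374823, 4.0654913945879624e-05, 1.3310285617993778, -0.22340000141506194], 'dq': [1.043290782832968e-05, -0.0007051271814155271, 0.0004731971072710124, -0.00024943522652971285, -0.0010952411054945877, -0.000798068587900732], 'joint_torque': [0.0004508948768489063, -40.22105813026428, -25.227121710777283, 0.06950805662199855, 0.035346775548532605, -0.000120827903629106], 'position': [191.658508921586, -488.5164293751334, 246.1564086752299], 'eef_rot': [-0.13134843789614375, 0.6952622610153341, -0.6943264659957524, 0.13141055851010527], 'force': [0.621531060176098, -1.10095532998454, 0.3430694789947444], 'ft_torque': [-0.05261641204290412, 0.044609319462032906, 0.005242858167699081], 'width': 88.11918330846102}
top 421.432463242162 421.432463242162 329.3523275462981 203.04889390081664 ['image', 'fx', 'fy', 'cx', 'cy', 'T']
[[ 1.41033713e-02  9.91485375e-01 -1.29452098e-01  4.55390353e+02]
 [-9.99850971e-01  1.26948498e-02 -1.16993979e-02 -2.72584730e+01]
 [-9.95640703e-03  1.29597806e-01  9.91516656e-
[... 922 characters left out ...]
]
 [-1.36184102e-02  7.42075156e-01  6.70178336e-01  6.55989829e+02]
 [ 0.00000000e+00  0.00000000e+00  0.00000000e+00  1.00000000e+00]]
short_jar_mid [(0.88, [711, -71, 25]), (0.79, [448, -153, 25]), (0.78, [508, 72, 28]), (0.55, [565, -293, 28])]
tall_jar_mid [(0.93, [464, 150, 36]), (0.46, [604, 9, 37])]
bottle_mid [(0.88, [611, -140, 58])]
pocket1 [(0.84, [609, -137, 51]), (0.81, [604, 4, 32]), (0.58, [608, -66, 31])]
pocket2 [(0.84, [609, -137, 51]), (0.81, [604, 4, 32]), (0.58, [608, -66, 31])]
pocket3 [(0.84, [609, -137, 51]), (0.81, [604, 4, 32]), (0.58, [608, -66, 31])]
flat_carton [(0.98, [433, 252, -3])]
cutter [(0.74, [453, -287, 6])]
tape [(0.58, [455, -21, -1])]
small_bottle []
```

View pics/top0.png

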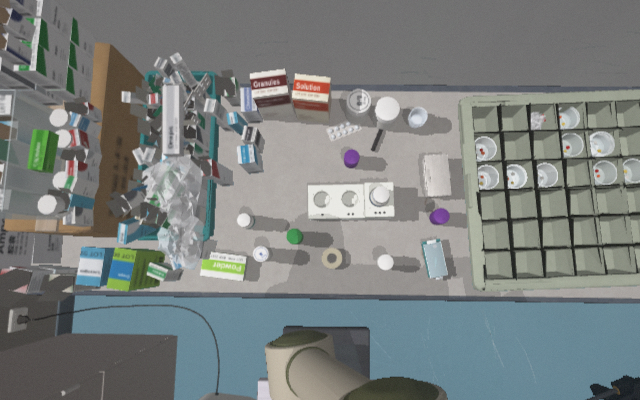

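View pics/side0.png

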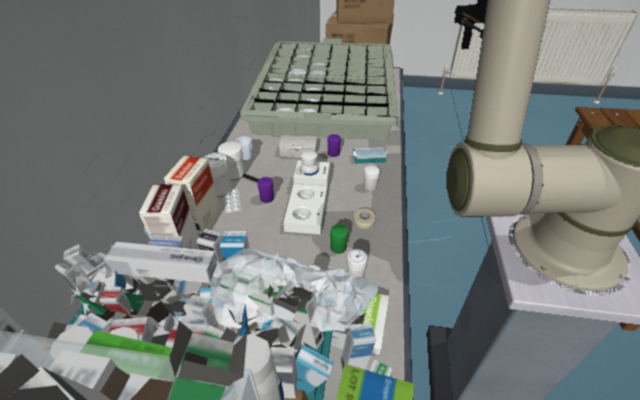

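```bash
python3 - <<'E'
import cv2,numpy as np
t=cv2.imread('pics/top0.png'); s=cv2.imread('pics/side0.png')
a=cv2.resize(t[200:280,220:420],None,fx=4,fy=4,interpolation=cv2.INTER_CUBIC)
b=cv2.resize(s[140:285,230:410],(600,483),interpolation=cv2.INTER_CUBIC)
cv2.imwrite('pics/c1.png',a); cv2.imwrite('pics/c2.png',b)
cv2.imwrite('pics/c3.png',cv2.resize(t[170:230,295:405],None,fx=6,fy=6,interpolation=cv2.INTER_CUBIC))
E
```

```text
(no output)
```

View pics/c1.png

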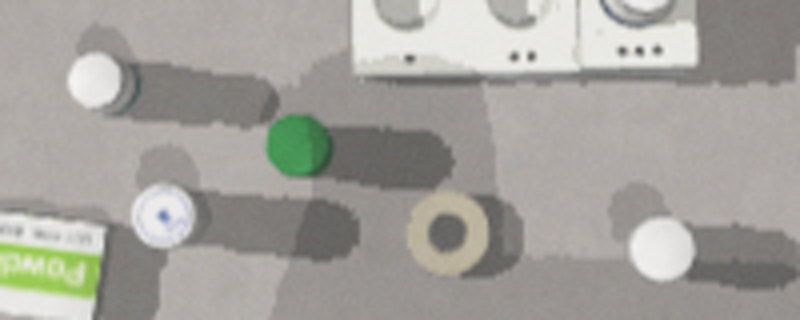

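View pics/c2.png

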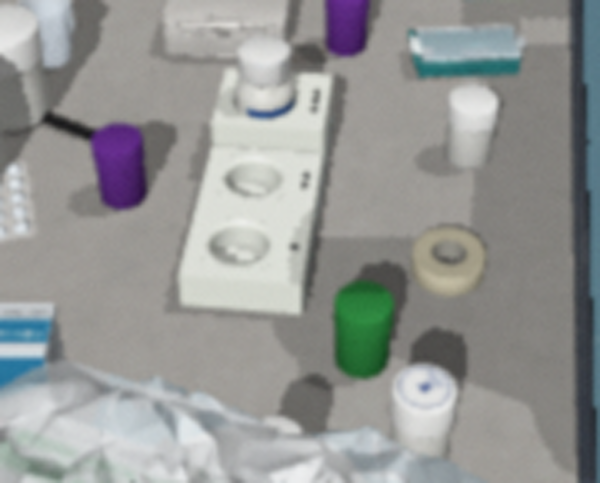

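View pics/c3.png

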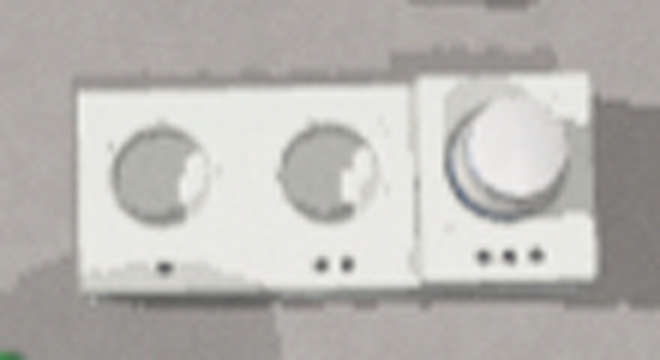

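```bash
cat > h.py <<'E'
import numpy as np,cv2
from scipy.optimize import minimize
from scipy.spatial.transform import Rotation as R
def proj(s,P):
    T=np.array(s['T']);c=(np.atleast_2d(P)-T[:3,3])@T[:3,:3]
    return np.c_[s['fx']*c[:,0]/-c[:,2]+s['cx'], s['fy']*c[:,1]/c[:,2]+s['cy']]
def unproj(s,uv,z):
    T=np.array(s['T']);uv=np.atleast_2d(uv)
    d=np.c_[(uv[:,0]-s['cx'])/s['fx'],-(uv[:,1]-s['cy'])/s['fy'],-np.ones(len(uv))]@T[:3,:3].T
    return T[:3,3]+d*((z-T[2,3])/d[:,2])[:,None]
def ring(r,z,n=40):
    a=np.linspace(0,2*np.pi,n,endpoint=False);return np.c_[r*np.cos(a),r*np.sin(a),z+0*a]
def jar(rb,zb,rl,zt): return [[ring(rb,0),ring(rb,zb)],[ring(rl,zb),ring(rl,zt)]]
SHORT=jar(18.5,38,19.7,58);TALL=jar(18.5,48,19.7,72);BOT=jar(23,68,20.5,88)
K=8
def sil(s,model,p,Rm=np.eye(3),box=None):
    x0,y0,w,h=box;im=np.zeros((h*K,w*K),np.uint8)
    for part in model:
        pt=proj(s,np.vstack(part)@Rm.T+p); q=((pt-[x0,y0]+0.5)*K).astype(np.int32)
        cv2.fillConvexPoly(im,cv2.convexHull(q),255)
    return cv2.resize(im,(w,h),interpolation=cv2.INTER_AREA)/255.
def fit(views,model,p0,z,pad=45):
    """views:[(snap,mask,rows)]"""
    def cost(v):
        c=0
        for s,m in views:
            u=proj(s,[p0[0],p0[1],z+30])[0];b=(int(u[0])-pad,int(u[1])-pad,2*pad,2*pad)
            S=sil(s,model,[v[0],v[1],z],box=b); M=m[b[1]:b[1]+b[3],b[0]:b[0]+b[2]].astype(float)
            c+=((S-M)**2).sum()/M.sum()
        return c
    r=minimize(cost,p0[:2],method='Nelder-Mead',options=dict(initial_simplex=[p0[:2],[p0[0]+5,p0[1]],[p0[0],p0[1]+5]]))
    return r.x,r.fun
E
python3 - <<'E'
from plant import ctrl
from h import *
S={n:ctrl.snapshot(n) for n in ['top','side']}
M={}
for n in S:
    for t in ['short_jar_mid','tall_jar_mid','bottle_mid']:
        for d in ctrl.trace(n,t)[:5]:
            m=d['mask'];ys,xs=np.nonzero(m)
            print(n,t,round(d['score'],2),m.sum(),xs.min(),xs.max(),ys.min(),ys.max(), S[n]['image'][m].mean(0).round())
            M.setdefault((n,t),[]).append(m)
import pickle;pickle.dump((S,M),open('d0.pkl','wb'))
def pick(n,t,P):
    u=proj(S[n],P)[0].round().astype(int)
    return [m for m in M.get((n,t),[]) if m[u[1],u[0]]]
for t,p,mod,z in [('short_jar_mid',(447,-155,29),SHORT,0),('tall_jar_mid',(465,150,36),TALL,0),('bottle_mid',(609,-139,80),BOT,11)]:
    v=[(S[n],m[0]) for n in S for m in [pick(n,t,p)] if m]
    print(t,len(v),fit(v,mod,p,z),[fit([a],mod,p,z) for a in v])
    if t=='short_jar_mid': print('as tall',fit(v,TALL,p,z))
    if t=='tall_jar_mid': print('as short',fit(v,SHORT,p,z))
# pockets
s=S['top'];g=cv2.cvtColor(s['image'],cv2.COLOR_RGB2HSV)
print(proj(s,[[604,6,33],[607,-67,33]]))
E
```

```text
top short_jar_mid 0.81 257 430 449 209 224 [115.  74. 142.]
top short_jar_mid 0.68 223 376 393 255 270 [219. 217. 216.]
top short_jar_mid 0.54 214 287 303 229 244 [ 72. 134.  83.]
top short_jar_mid 0.54 233 344 359 151 168 [113.  75. 138.]
top tall_jar_mid 0.51 244 254 272 246 261 [190. 190. 192.]
top tall_jar_mid 0.43 2637 307 393 182 220 [211. 211. 206.]
top bottle_mid 0.86 318 370 389 187 206 [204. 203. 202.]
side short_jar_mid 0.87 299 364 378 165 189 [193. 194. 191.]
side short_jar_mid 0.71 302 327 341 134 157 [ 87.  49. 115.]
side short_jar_mid 0.69 351 257 273 177 202 [ 84.  42. 115.]
side short_jar_mid 0.56 408 330 346 224 252 [ 39. 110.  53.]
side tall_jar_mid 0.61 422 347 366 249 275 [200. 201. 202.]
side bottle_mid 0.85 415 300 318 150 175 [183. 185. 186.]
short_jar_mid 2 (array([ 447.03957435, -153.67015816]), np.float64(0.19788726703531656)) [(array([ 446.73010525, -153.47830767]), np.float64(0.028752652912039694)), (array([ 447.96458435, -158.20705414]), np.float64(0.1453904916940873))]
as tall (array([ 447.25126994, -152.23349959]), np.float64(0.4453002460512508))
tall_jar_mid 2 (array([464.17265387, 148.22206302]), np.float64(0.5747868418734497)) [(array([463.81484985, 148.38409424]), np.float64(0.08623688240966589)), (array([465.60300827, 132.12319374]), np.float64(0.4632352485646242))]
as short (array([464.63322874, 146.07092181]), np.float64(0.5986645287512907))
bottle_mid 2 (array([ 610.69909651, -140.76771317]), np.float64(0.5879988992406993)) [(array([ 608.59121704, -138.871521  ]), np.float64(0.11017010873901911)), (array([ 616.68858671, -177.29012752]), np.float64(0.3983830130209419))]
[[321.31550609 199.31007125]
 [349.90060864 198.50685728]]
```

```bash
python3 - <<'E'
from h import *;import pickle
S,M=pickle.load(open('d0.pkl','rb'));s=S['top'];d=S['side']
f=lambda p,k,o:(np.array(p)+.5)/k-.5+np.array(o)
for p in [(160,176),(330,173)]: print(unproj(s,f(p,6,(295,170)),33).round(1))
# auto: dark pocket region
g=cv2.cvtColor(s['image'],cv2.COLOR_RGB2GRAY)
G=cv2.resize(g[170:230,295:405],None,fx=6,fy=6,interpolation=cv2.INTER_CUBIC)
for c in cv2.findContours((G<222).astype(np.uint8),cv2.RETR_LIST,cv2.CHAIN_APPROX_NONE)[0]:
    if 3000<cv2.contourArea(c)<12000:
        e=cv2.fitEllipse(cv2.convexHull(c)); print(cv2.boundingRect(c),np.round(e[0]),np.round(e[1]),unproj(s,f(e[0],6,(295,170)),33).round(1))
# side view
k=600/180
G=d['image'][140:285,230:410]
for p in [(254,180),(239,245)]: print('side',unproj(d,f(p,k,(230,140)),33).round(1))
# lid mark triangulation
for z in (58,68,72): print(z,unproj(s,f((163,217),4,(220,200)),z).round(1),unproj(d,f((427,385),k,(230,140)),z).round(1))
# dots (front edge)
for p in [(165,268),(334,265),(510,256)]: print('dots',unproj(s,f(p,6,(295,170)),33).round(1))
o=[191.66,-488.5,246.2];q=[-0.13134843789614375, 0.6952622610153341, -0.6943264659957524, 0.13141055851010527]
print(R.from_quat(q).as_matrix().round(4))
E
```

```text
[[605.    6.2  33. ]]
[[607.2 -66.2  33. ]]
(274, 117, 107, 111) [327. 172.] [104. 110.] [[607.7 -65.1  33. ]]
(107, 117, 104, 114) [157. 173.] [106. 117.] [[606.1   7.6  33. ]]
(469, 100, 81, 94) [510. 147.] [79. 96.] [[ 619.2 -143.    33. ]]
side [[606.7 -64.6  33. ]]
side [[605.2   6.2  33. ]]
58 [[463.2 152.8  58. ]] [[463.6 136.1  58. ]]
68 [[463.2 151.   68. ]] [[463.6 144.4  68. ]]
72 [[463.1 150.4  72. ]] [[463.6 147.8  72. ]]
dots [[565.7   3.4  33. ]]
dots [[567.9 -68.2  33. ]]
dots [[ 572.7 -142.7   33. ]]
[[-9.310e-01 -2.000e-04  3.651e-01]
 [-3.651e-01  1.300e-03 -9.310e-01]
 [-3.000e-04 -1.000e+00 -1.300e-03]]
```

```bash
cat >> h.py <<'E'
RD=np.array([[0,0,1.],[-1,0,0],[0,-1,0]])  # x=-y world? columns: x=(0,-1,0), y=(0,0,-1), z=(1,0,0)
def st(o): print('t',round(o['clock'],2),'p',np.round(o['position'],1),'F',np.round(o['force'],1),'w',round(o['width'],1),'q',np.round(o['joint_pos'],2))
def to(o,p,Rt=RD):
    R0=R.from_quat(o['eef_rot']).as_matrix()
    print('travel',(R0.T@(np.array(p)-o['position'])/1000).round(4).tolist(),'dr',R.from_matrix(R0.T@Rt).as_rotvec().round(4).tolist())
E
python3 - <<'E'
from plant import ctrl
from h import *
print(np.linalg.det(RD))
o=ctrl.get_obs();st(o);to(o,[447,-153.7,140])
E
```

```text
1.0
t 1.5 p [ 191.7 -488.8  246.7] F [-0.1  0.3 -0.8] w 87.7 q [-1.42  0.31  1.5   0.    1.33 -0.22]
travel [-0.36, 0.1067, -0.2187] dr [-0.0, -1.197, -0.0]
```

```bash
python3 -m handwheel '[{"travel":[-0.36,0.1067,-0.2187],"dr":[0,-1.197,0],"grip":1},{"travel":[-0.36,0.1067,-0.2187],"dr":[0,-1.197,0],"grip":1},{"travel":[-0.36,0.1067,-0.2187],"dr":[0,-1.197,0],"grip":1},{"travel":[-0.36,0.1067,-0.2187],"dr":[0,-1.197,0],"grip":1},{"travel":[-0.36,0.1067,-0.2187],"dr":[0,-1.197,0],"grip":1},{"travel":[-0.36,0.1067,-0.2187],"dr":[0,-1.197,0],"grip":1},{"travel":[-0.36,0.1067,-0.2187],"dr":[0,-1.197,0],"grip":1},{"travel":[-0.36,0.1067,-0.2187],"dr":[0,-1.197,0],"grip":1},{"travel":[-0.36,0.1067,-0.2187],"dr":[0,-1.197,0],"grip":1},{"travel":[-0.36,0.1067,-0.2187],"dr":[0,-1.197,0],"grip":1},{"travel":[-0.36,0.1067,-0.2187],"dr":[0,-1.197,0],"grip":1},{"travel":[-0.36,0.1067,-0.2187],"dr":[0,-1.197,0],"grip":1},{"travel":[-0.36,0.1067,-0.2187],"dr":[0,-1.197,0],"grip":1},{"travel":[-0.36,0.1067,-0.2187],"dr":[0,-1.197,0],"grip":1},{"travel":[-0.36,0.1067,-0.2187],"dr":[0,-1.197,0],"grip":1}]' 20
python3 - <<'E'
from plant import ctrl
from h import *
o=ctrl.get_obs();st(o);to(o,[447,-153.7,37])
for n in ['top','side']:
    s=ctrl.snapshot(n)['image'];cv2.imwrite(f'pics/{n}1.png',s[:,:,::-1])
a=cv2.imread('pics/top1.png')[200:300,320:440];b=cv2.imread('pics/side1.png')[90:210,310:454]
cv2.imwrite('pics/m1.png',np.hstack([cv2.resize(a,(400,333),interpolation=3),cv2.resize(b,(400,333),interpolation=3)]))
E
```

```text
clock: 2.75
position: [446.6, -154.9, 140.4]
eef_rot: [0.5, -0.5, 0.501, -0.5]
force: [0.2, -0.7, 0.7]
width: 88.0
t 2.75 p [ 446.6 -154.9  140.4] F [ 0.2 -0.7  0.7] w 88.0 q [-0.58  0.32  1.79 -0.    1.03 -0.58]
travel [-0.0012, 0.1034, 0.0004] dr [-0.0005, -0.0019, 0.0006]
```

View pics/m1.png

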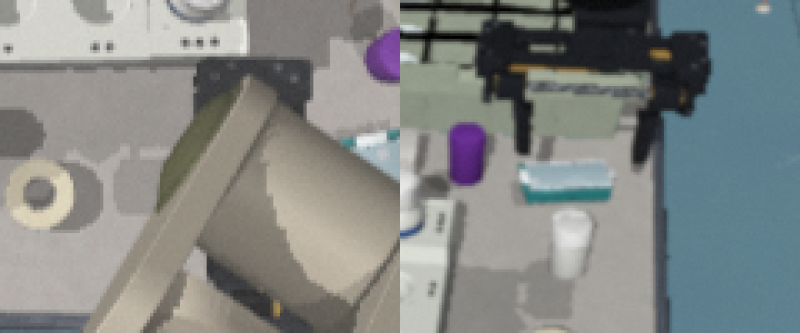

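```bash
python3 -m handwheel '[{"travel":[-0.001,0.035,0],"dr":[0,0,0],"grip":1},{"travel":[-0.001,0.065,0],"dr":[0,0,0],"grip":1},{"travel":[-0.001,0.085,0],"dr":[0,0,0],"grip":1},{"travel":[-0.001,0.097,0],"dr":[0,0,0],"grip":1},{"travel":[-0.001,0.1035,0],"dr":[0,0,0],"grip":1},{"travel":[-0.001,0.1035,0],"dr":[0,0,0],"grip":1},{"travel":[-0.001,0.1035,0],"dr":[0,0,0],"grip":-1},{"travel":[-0.001,0.1035,0],"dr":[0,0,0],"grip":-1},{"travel":[-0.001,0.1035,0],"dr":[0,0,0],"grip":-1},{"travel":[-0.001,0.1035,0],"dr":[0,0,0],"grip":-1},{"travel":[-0.001,0.1035,0],"dr":[0,0,0],"grip":-1},{"travel":[-0.001,0.1035,0],"dr":[0,0,0],"grip":-1}]' 12
```

```text
clock: 3.85
position: [446.8, -153.8, 37.1]
eef_rot: [0.499, -0.5, 0.501, -0.5]
force: [1.1, -0.6, -0.0]
width: 50.1
```

```bash
python3 -m handwheel '[{"travel":[0,0,0],"dr":[0,0,0],"grip":-1},{"travel":[0,0,0],"dr":[0,0,0],"grip":-1},{"travel":[0,0,0],"dr":[0,0,0],"grip":-1},{"travel":[0,0,0],"dr":[0,0,0],"grip":-1}]' 12
```

```text
clock: 4.18
position: [446.9, -153.9, 37.2]
eef_rot: [0.499, -0.5, 0.501, -0.5]
force: [0.7, -0.4, 1.2]
width: 38.5
```

```bash
python3 -m handwheel '[{"travel":[0,-0.02,0],"dr":[0,0,0],"grip":-1},{"travel":[0,-0.05,0],"dr":[0,0,0],"grip":-1},{"travel":[-0.01,-0.08,0.01],"dr":[0,0,0],"grip":-1},{"travel":[-0.03,-0.09,0.03],"dr":[0,0,0],"grip":-1},{"travel":[-0.055,-0.09,0.055],"dr":[0,0,0],"grip":-1},{"travel":[-0.08,-0.09,0.08],"dr":[0,0,0],"grip":-1},{"travel":[-0.105,-0.09,0.105],"dr":[0,0,0],"grip":-1},{"travel":[-0.13,-0.09,0.13],"dr":[0,0,0],"grip":-1},{"travel":[-0.15,-0.085,0.15],"dr":[0,0,0],"grip":-1},{"travel":[-0.16,-0.08,0.158],"dr":[0,0,0],"grip":-1},{"travel":[-0.16,-0.08,0.158],"dr":[0,0,0],"grip":-1},{"travel":[-0.16,-0.08,0.158],"dr":[0,0,0],"grip":-1}]'
python3 - <<'E'
from plant import ctrl
from h import *
o=ctrl.get_obs();st(o);to(o,[605.2,6.3,60])
S={}
for n in ['top','side']:
    S[n]=ctrl.snapshot(n);s=S[n]['image'];cv2.imwrite(f'pics/{n}2.png',s[:,:,::-1])
import pickle;pickle.dump((S,o['position']),open('d2.pkl','wb'))
a=cv2.imread('pics/top2.png')[150:250,260:380];b=cv2.imread('pics/side2.png')[140:260,250:394]
cv2.imwrite('pics/m2.png',np.hstack([cv2.resize(a,(300,250),interpolation=3),cv2.resize(b,(500,417),interpolation=3)[:250*0+417][:417]]) if 0 else cv2.resize(b,(720,600),interpolation=3))
E
```

```text
clock: 5.18
position: [604.3, 5.7, 116.5]
eef_rot: [0.5, -0.5, 0.5, -0.499]
force: [0.3, 0.2, -0.2]
width: 38.8
t 5.18 p [604.3   5.7 116.5] F [ 0.3  0.2 -0.2] w 38.8 q [-0.18  0.61  1.41 -0.    1.13 -0.18]
travel [-0.0007, 0.0565, 0.0009] dr [0.0008, -0.0012, 0.0008]
```

View pics/m2.png

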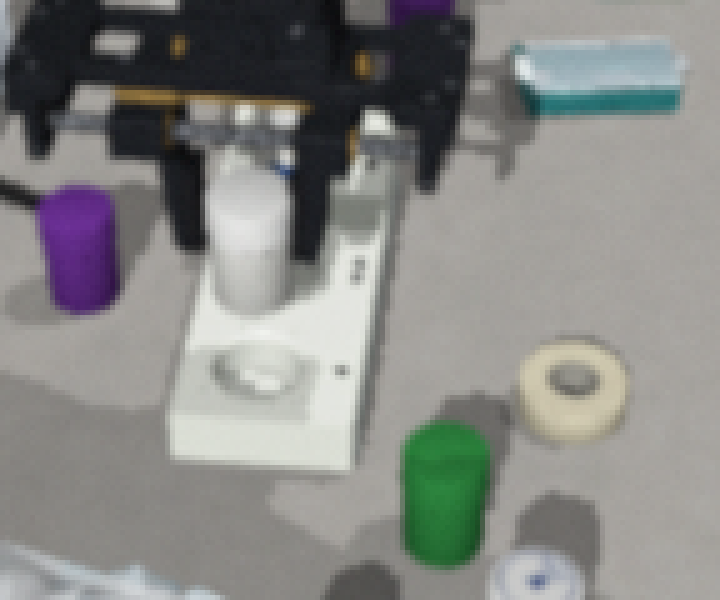

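View pics/top2.png

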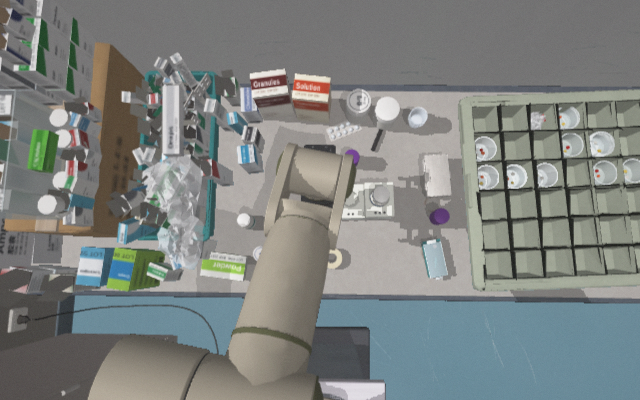

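```bash
python3 - <<'E'
from h import *;import pickle
S,p=pickle.load(open('d2.pkl','rb'));s=S['side']
im=cv2.resize(s['image'][140:260,250:394][:,:,::-1],(1440,1200),interpolation=3)
f=lambda u:((u-[250,140]+.5)*10-.5).astype(int)
for part in SHORT:
    for r in part: cv2.polylines(im,[f(proj(s,r+[604.3,5.7,79.4]))],True,(0,0,255),2)
cv2.polylines(im,[f(proj(s,ring(21.25,33)+[605.2,6.3,0]))],True,(255,0,0),2)
cv2.polylines(im,[f(proj(s,ring(21.25,33)+[607.2,-65.5,0]))],True,(255,0,0),2)
cv2.imwrite('pics/o2.png',im[250:830,250:950])
E
```

```text
(no output)
```

View pics/o2.png

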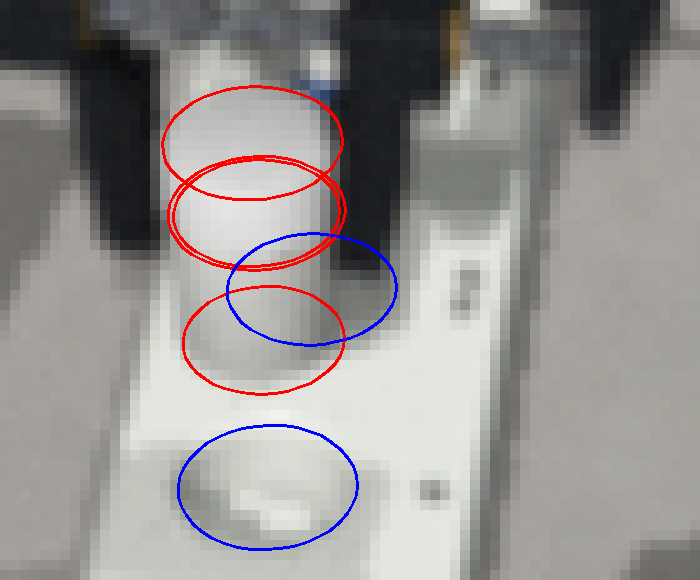

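```bash
cat > ov.py <<'E'
from plant import ctrl
from h import *
def go(name,model,dz,rings,dx=0,dy=0,crop=(250,140,70,58),cam='side'):
    s=ctrl.snapshot(cam);o=ctrl.get_obs();st(o);p=o['position']+np.array([dx,dy,dz])
    x0,y0,w,h=crop
    im=cv2.resize(s['image'][y0:y0+h,x0:x0+w][:,:,::-1],None,fx=10,fy=10,interpolation=3);im0=im.copy()
    f=lambda u:((u-[x0,y0]+.5)*10-.5).astype(int)
    Rm=R.from_quat(o['eef_rot']).as_matrix()@RD.T
    for part in model:
        for r in part: cv2.polylines(im,[f(proj(s,r@Rm.T+p))],True,(0,0,255),1)
    for c,r in rings: cv2.polylines(im,[f(proj(s,ring(r,0)+c))],True,(255,0,0),1)
    cv2.imwrite('pics/'+name+'.png',im); return o
E
python3 -c "
from ov import *
go('o3',SHORT,-37.1,[((605.2,6.3,33),21.25)],crop=(268,160,60,55))"
```

```text
t 5.33 p [604.5   4.7 117.6] F [-0.4 -0.8  0.3] w 39.0 q [-0.19  0.61  1.4  -0.    1.13 -0.18]
```

View pics/o3.png

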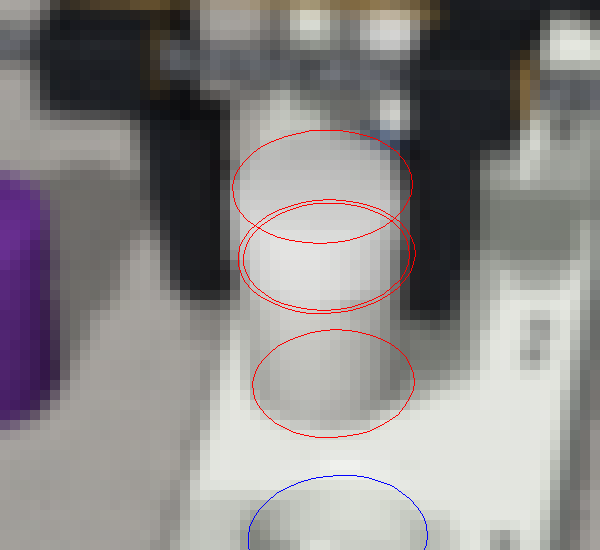

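```bash
python3 -m handwheel '[{"travel":[-0.0005,0.015,0],"dr":[0,0,0],"grip":-1},{"travel":[-0.001,0.03,0],"dr":[0,0,0],"grip":-1},{"travel":[-0.0012,0.040,0],"dr":[0,0,0],"grip":-1},{"travel":[-0.0012,0.040,0],"dr":[0,0,0],"grip":-1}]'
python3 -c "
from ov import *
go('o4',SHORT,-37.1,[((605.2,6.3,33),21.25)],crop=(265,170,60,55))"
```

```text
clock: 5.67
position: [603.3, 5.3, 75.9]
eef_rot: [-0.5, 0.502, -0.501, 0.498]
force: [-0.7, -0.0, -0.6]
width: 38.7
t 5.72 p [603.9   5.3  77.2] F [ 0.1 -0.7  0.1] w 39.0 q [-0.18  0.66  1.44 -0.    1.05 -0.18]
```

View pics/o4.png

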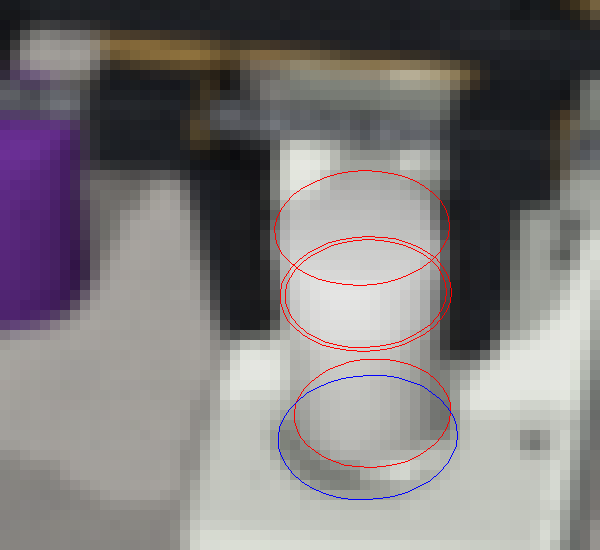

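```bash
python3 -m handwheel '[{"travel":[-0.001,0.004,0],"dr":[0,0,0],"grip":-1},{"travel":[-0.001,0.007,0],"dr":[0,0,0],"grip":-1},{"travel":[-0.001,0.010,0],"dr":[0,0,0],"grip":-1},{"travel":[-0.001,0.013,0],"dr":[0,0,0],"grip":-1},{"travel":[-0.001,0.016,0],"dr":[0,0,0],"grip":-1},{"travel":[-0.001,0.016,0],"dr":[0,0,0],"grip":-1}]'
python3 -c "
from ov import *
go('o5',SHORT,-37.1,[((605.2,6.3,33),21.25)],crop=(265,170,60,55))"
```

```text
clock: 6.22
position: [603.7, 6.3, 60.6]
eef_rot: [-0.499, 0.501, -0.501, 0.498]
force: [1.0, -0.3, -1.0]
width: 38.4
t 6.27 p [603.8   6.3  60.9] F [-0.4 -0.2 -0.8] w 38.6 q [-0.18  0.68  1.45 -0.    1.02 -0.18]
```

View pics/o5.png

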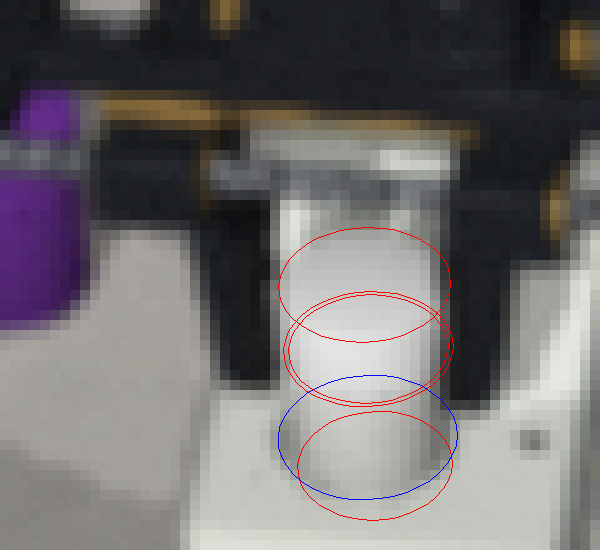

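```bash
python3 -m handwheel '[{"travel":[0,0.003,0],"dr":[0,0,0],"grip":-1},{"travel":[0,0.006,0],"dr":[0,0,0],"grip":-1},{"travel":[0,0.009,0],"dr":[0,0,0],"grip":-1},{"travel":[0,0.011,0],"dr":[0,0,0],"grip":-1},{"travel":[0,0.0125,0],"dr":[0,0,0],"grip":-1},{"travel":[0,0.013,0],"dr":[0,0,0],"grip":-1},{"travel":[0,0.013,0],"dr":[0,0,0],"grip":-1}]'; python3 -c "
from ov import *
go('o6',SHORT,-37.1,[((605.2,6.3,33),21.25)],crop=(265,170,60,55))"
```

```text
clock: 6.85
position: [603.8, 6.4, 48.2]
eef_rot: [-0.499, 0.501, -0.501, 0.499]
force: [-2.2, 0.9, 3.4]
width: 38.6
t 6.9 p [603.8   6.3  48.2] F [-2.8  0.   3.6] w 38.8 q [-0.18  0.7   1.45 -0.    0.99 -0.18]
```

View pics/o6.png

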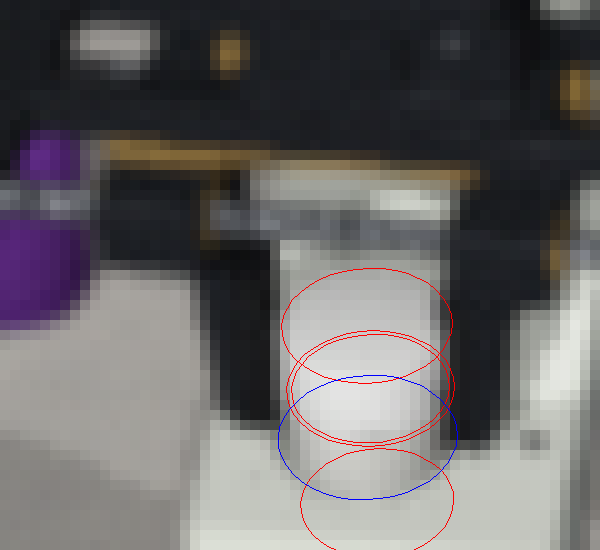

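```bash
python3 -m handwheel '[{"travel":[0,0,0],"dr":[0,0,0],"grip":0},{"travel":[0,0,0],"dr":[0,0,0],"grip":0.2},{"travel":[0,0,0],"dr":[0,0,0],"grip":0.5},{"travel":[0,0,0],"dr":[0,0,0],"grip":1},{"travel":[0,0,0],"dr":[0,0,0],"grip":1},{"travel":[0,0,0],"dr":[0,0,0],"grip":1}]'; python3 -c "
from ov import *
go('o7',SHORT,-37.1,[((605.2,6.3,33),21.25)],crop=(265,170,60,55))"
```

```text
clock: 7.4
position: [603.8, 6.3, 48.1]
eef_rot: [-0.499, 0.501, -0.501, 0.499]
force: [-0.5, 0.2, -1.0]
width: 75.2
t 7.45 p [603.8   6.3  48.1] F [ 0.6 -0.2  0.7] w 79.2 q [-0.18  0.7   1.45 -0.    0.99 -0.18]
```

View pics/o7.png

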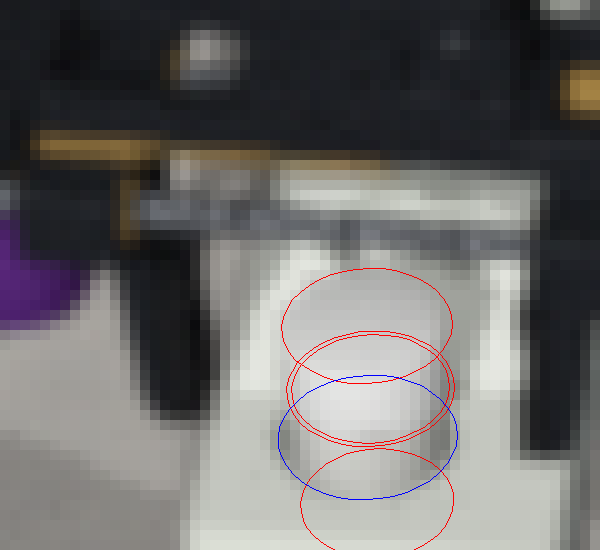

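```bash
python3 -m handwheel '[{"travel":[0,-0.03,0],"dr":[0,0,0],"grip":1},{"travel":[0,-0.065,0],"dr":[0,0,0],"grip":1},{"travel":[-0.01,-0.085,-0.01],"dr":[0,0,0],"grip":1},{"travel":[-0.03,-0.09,-0.03],"dr":[0,0,0],"grip":1},{"travel":[-0.06,-0.09,-0.06],"dr":[0,0,0],"grip":1},{"travel":[-0.09,-0.09,-0.09],"dr":[0,0,0],"grip":1},{"travel":[-0.12,-0.085,-0.12],"dr":[0,0,0],"grip":1},{"travel":[-0.138,-0.08,-0.136],"dr":[0,0,0],"grip":1},{"travel":[-0.143,-0.075,-0.1405],"dr":[0,0,0],"grip":1},{"travel":[-0.143,-0.075,-0.1405],"dr":[0,0,0],"grip":1},{"travel":[-0.143,-0.075,-0.1405],"dr":[0,0,0],"grip":1}]'; python3 -c "
from ov import *
s=ctrl.snapshot('top');cv2.imwrite('pics/t8.png',cv2.resize(s['image'][150:280,230:410][:,:,::-1],None,fx=4,fy=4,interpolation=3))
o=go('o8',TALL,-1000,[((463.4,149,0),18.5),((463.4,149,72),19.7)],crop=(325,230,60,55));to(o,[463.4,149,49])"
```

```text
clock: 8.37
position: [464.7, 149.5, 123.4]
eef_rot: [0.499, -0.501, 0.501, -0.499]
force: [0.1, 0.5, 0.1]
width: 88.1
t 8.47 p [465.1 149.  123.4] F [-0.1  0.1 -0.5] w 88.2 q [ 0.07  0.37  1.76 -0.    1.    0.08]
travel [-0.0, 0.0744, -0.0017] dr [0.0003, -0.0053, 0.0008]
```

View pics/o8.png

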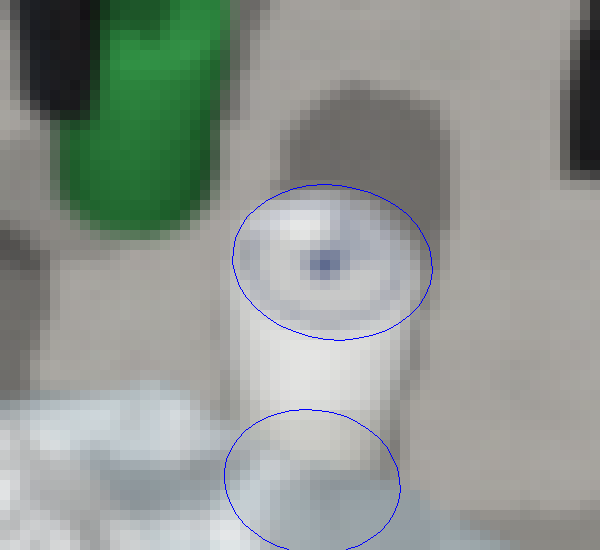

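View pics/t8.png

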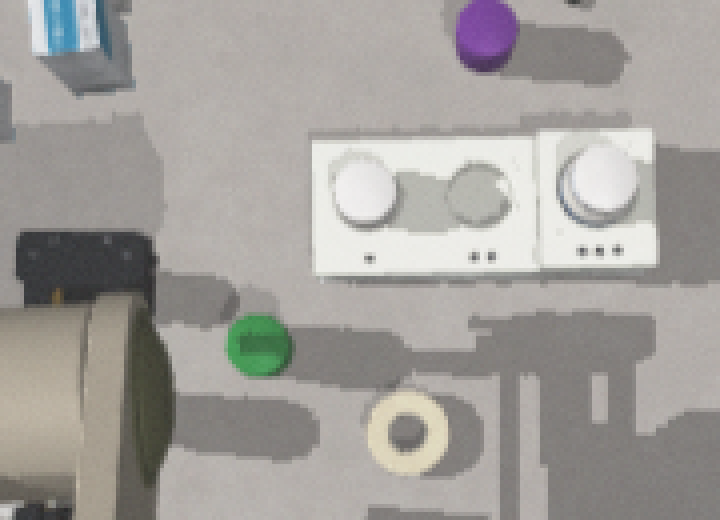

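```bash
python3 -m handwheel '[{"travel":[0,0.03,-0.001],"dr":[0,0,0],"grip":1},{"travel":[0,0.055,-0.002],"dr":[0,0,0],"grip":1},{"travel":[0,0.068,-0.002],"dr":[0,0,0],"grip":1},{"travel":[0,0.0744,-0.002],"dr":[0,0,0],"grip":1},{"travel":[0,0.0744,-0.002],"dr":[0,0,0],"grip":0},{"travel":[0,0.0744,-0.002],"dr":[0,0,0],"grip":-1},{"travel":[0,0.0744,-0.002],"dr":[0,0,0],"grip":-1},{"travel":[0,0.0744,-0.002],"dr":[0,0,0],"grip":-1},{"travel":[0,0.0744,-0.002],"dr":[0,0,0],"grip":-1},{"travel":[0,0.0744,-0.002],"dr":[0,0,0],"grip":-1},{"travel":[0,0.0744,-0.002],"dr":[0,0,0],"grip":-1},{"travel":[0,0.0744,-0.002],"dr":[0,0,0],"grip":-1},{"travel":[0,0.0744,-0.002],"dr":[0,0,0],"grip":-1},{"travel":[0,0.0744,-0.002],"dr":[0,0,0],"grip":-1},{"travel":[0,0.0744,-0.002],"dr":[0,0,0],"grip":-1}]' 12; python3 -c "
from ov import *
o=go('o9',TALL,-49,[],crop=(325,230,60,55))"
```

```text
clock: 9.72
position: [463.2, 149.0, 49.2]
eef_rot: [0.499, -0.501, 0.502, -0.499]
force: [0.1, 0.5, 2.7]
width: 39.0
t 9.77 p [463.3 149.   49.2] F [ 0.  -0.2  2.4] w 39.0 q [ 0.07  0.49  1.83 -0.    0.82  0.08]
```

View pics/o9.png

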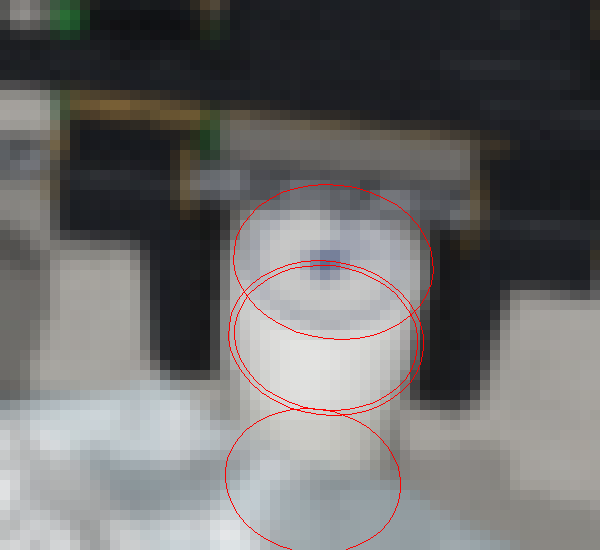

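```bash
python3 - <<'E'
from h import *;import pickle
S,_=pickle.load(open('d0.pkl','rb'));s=S['top']
f=lambda p:(np.array(p)+.5)/4-.5+np.array((230,150))
print(unproj(s,f((366,190)),69),unproj(s,f((479,194)),33))
im=cv2.imread('pics/t8.png')
for c,r,z in [((603.8,6.3),19.7,69),((603.8,6.3),19.7,49),((605.2,6.3),21.25,33),((607.2,-66),21.25,33),((609,-138),24.75,53)]:
    u=proj(s,ring(r,z)+[c[0],c[1],0]); cv2.polylines(im,[(((u-[230,150])+.5)*4-.5).astype(int)],True,(0,0,255),1)
cv2.imwrite('pics/t8o.png',cv2.resize(im[100:300,290:690],None,fx=2,fy=2,interpolation=0))
E
```

```text
[[604.4285243    5.43851468  69.        ]] [[607.9682368  -65.65014647  33.        ]]
```

View pics/t8o.png

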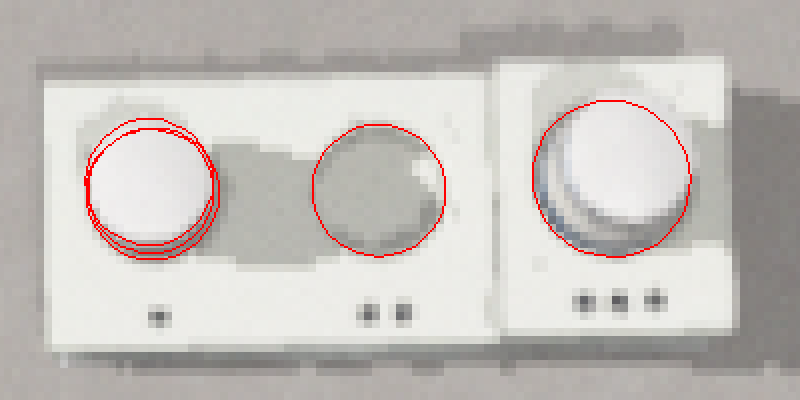

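```bash
python3 -m handwheel '[{"travel":[0,-0.02,0],"dr":[0,0,0],"grip":-1},{"travel":[0,-0.055,0],"dr":[0,0,0],"grip":-1},{"travel":[0.01,-0.085,0.007],"dr":[0,0,0],"grip":-1},{"travel":[0.035,-0.1,0.023],"dr":[0,0,0],"grip":-1},{"travel":[0.065,-0.1,0.043],"dr":[0,0,0],"grip":-1},{"travel":[0.095,-0.1,0.063],"dr":[0,0,0],"grip":-1},{"travel":[0.125,-0.1,0.083],"dr":[0,0,0],"grip":-1},{"travel":[0.155,-0.1,0.103],"dr":[0,0,0],"grip":-1},{"travel":[0.185,-0.1,0.123],"dr":[0,0,0],"grip":-1},{"travel":[0.205,-0.1,0.136],"dr":[0,0,0],"grip":-1},{"travel":[0.215,-0.09,0.143],"dr":[0,0,0],"grip":-1},{"travel":[0.215,-0.07,0.143],"dr":[0,0,0],"grip":-1},{"travel":[0.215,-0.05,0.143],"dr":[0,0,0],"grip":-1},{"travel":[0.215,-0.05,0.143],"dr":[0,0,0],"grip":-1},{"travel":[0.215,-0.05,0.143],"dr":[0,0,0],"grip":-1}]'; python3 -c "
from ov import *
o=go('o10',TALL,-49.2,[((607,-66,33),21.25)],crop=(275,150,60,55));to(o,[606.3,-66,80])"
```

```text
clock: 11.02
position: [604.7, -66.6, 98.8]
eef_rot: [-0.499, 0.502, -0.501, 0.498]
force: [0.7, -0.4, 0.5]
width: 38.9
t 11.07 p [605.3 -66.7 100. ] F [ 0.2 -0.3  0.9] w 39.2 q [-0.3   0.64  1.4  -0.    1.1  -0.3 ]
travel [-0.0007, 0.02, 0.001] dr [-0.0005, -0.0051, 0.0009]
```

View pics/o10.png

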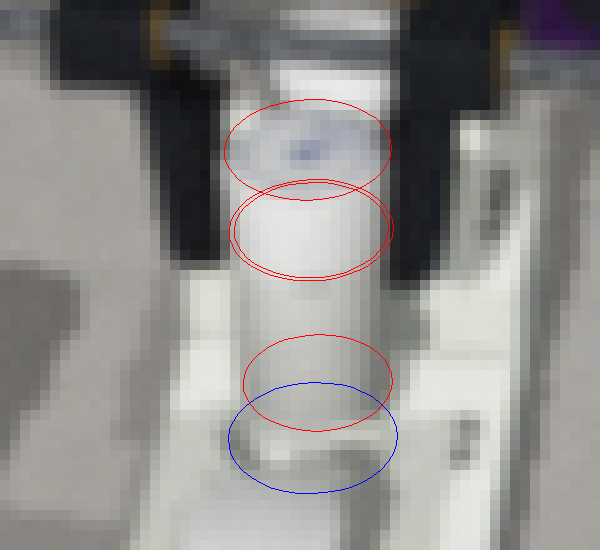

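```bash
python3 -m handwheel '[{"travel":[-0.0007,0.008,0.001],"dr":[0,-0.005,0],"grip":-1},{"travel":[-0.0007,0.014,0.001],"dr":[0,-0.005,0],"grip":-1},{"travel":[-0.0007,0.017,0.001],"dr":[0,-0.005,0],"grip":-1},{"travel":[-0.0007,0.020,0.001],"dr":[0,-0.005,0],"grip":-1},{"travel":[-0.0007,0.023,0.001],"dr":[0,-0.005,0],"grip":-1},{"travel":[-0.0007,0.026,0.001],"dr":[0,-0.005,0],"grip":-1},{"travel":[-0.0007,0.028,0.001],"dr":[0,-0.005,0],"grip":-1},{"travel":[-0.0007,0.028,0.001],"dr":[0,-0.005,0],"grip":-1}]'; python3 -c "
from ov import *
o=go('o11',TALL,-49.2,[((607,-66,33),21.25)],crop=(275,150,60,55));to(o,[606,-66,60.2])"
```

```text
clock: 11.73
position: [606.1, -66.0, 71.6]
eef_rot: [0.5, -0.5, 0.5, -0.5]
force: [-0.1, -0.1, -0.0]
width: 39.0
t 11.78 p [606.3 -66.   71.9] F [ 0.2  0.5 -0.7] w 38.8 q [-0.3   0.67  1.42 -0.    1.05 -0.3 ]
travel [0.0, 0.0117, -0.0003] dr [-0.0001, -0.0001, 0.0008]
```

View pics/o11.png

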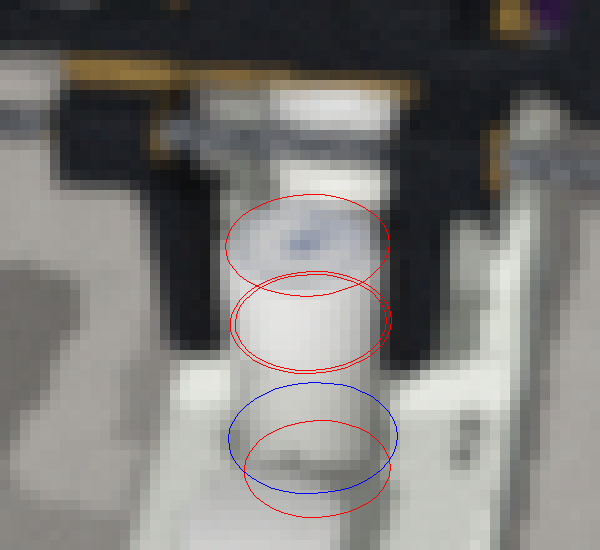

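```bash
python3 -m handwheel '[{"travel":[0,0.003,0],"dr":[0,0,0],"grip":-1},{"travel":[0,0.006,0],"dr":[0,0,0],"grip":-1},{"travel":[0,0.009,0],"dr":[0,0,0],"grip":-1},{"travel":[0,0.011,0],"dr":[0,0,0],"grip":-1},{"travel":[0,0.0118,0],"dr":[0,0,0],"grip":-1},{"travel":[0,0.0122,0],"dr":[0,0,0],"grip":-1},{"travel":[0,0.0122,0],"dr":[0,0,0],"grip":-1}]'
```

```text
clock: 12.37
position: [606.3, -66.0, 60.2]
eef_rot: [0.5, -0.5, 0.5, -0.5]
force: [-1.8, 0.5, 5.0]
width: 39.0
```

```bash
python3 -m handwheel '[{"travel":[0,0,0],"dr":[0,0,0],"grip":0},{"travel":[0,0,0],"dr":[0,0,0],"grip":0.2},{"travel":[0,0,0],"dr":[0,0,0],"grip":0.5},{"travel":[0,0,0],"dr":[0,0,0],"grip":1},{"travel":[0,0,0],"dr":[0,0,0],"grip":1},{"travel":[0,0,0],"dr":[0,0,0],"grip":1},{"travel":[0,-0.02,0],"dr":[0,0,0],"grip":1},{"travel":[0,-0.05,0],"dr":[0,0,0],"grip":1},{"travel":[0,-0.08,0],"dr":[0,0,0],"grip":1},{"travel":[-0.03,-0.11,-0.03],"dr":[0,0,0],"grip":1},{"travel":[-0.06,-0.12,-0.065],"dr":[0,0,0],"grip":1},{"travel":[-0.09,-0.12,-0.1],"dr":[0,0,0],"grip":1},{"travel":[-0.12,-0.12,-0.14],"dr":[0,0,0],"grip":1},{"travel":[-0.15,-0.12,-0.16],"dr":[0,0,0],"grip":1},{"travel":[-0.15,-0.12,-0.16],"dr":[0,0,0],"grip":1}]'; python3 - <<'E'
from ov import *
s=ctrl.snapshot('top');cv2.imwrite('pics/t12.png',cv2.resize(s['image'][170:235,290:420][:,:,::-1],None,fx=6,fy=6,interpolation=3))
d=ctrl.snapshot('side');cv2.imwrite('pics/s12.png',cv2.resize(d['image'][130:250,270:350][:,:,::-1],None,fx=5,fy=5,interpolation=3))
st(ctrl.get_obs())
E
```

```text
clock: 13.62
position: [443.3, 86.4, 180.2]
eef_rot: [0.501, -0.5, 0.5, -0.5]
force: [0.5, -0.8, 0.4]
width: 87.5
t 13.72 p [444.5  86.1 180.5] F [ 0.4 -0.3 -0.4] w 88.1 q [-0.07  0.22  1.8  -0.    1.12 -0.07]
```

View pics/t12.png

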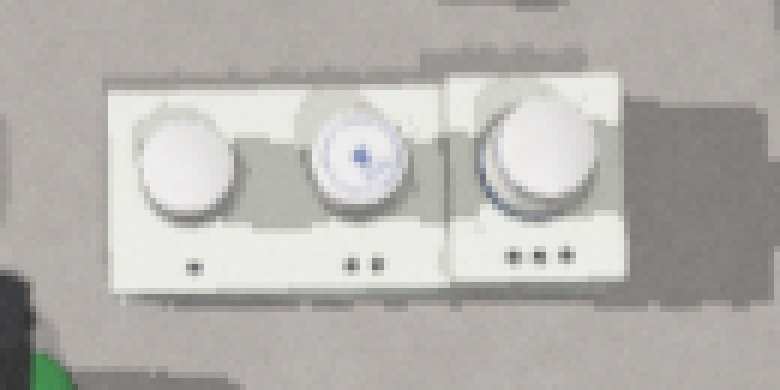

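View pics/s12.png

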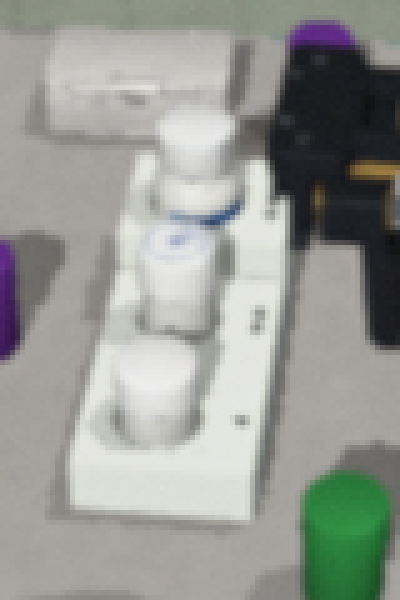

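```bash
python3 - <<'E'
from ov import *
import pickle
S,_=pickle.load(open('d0.pkl','rb'));s=S['top']
print(unproj(s,(np.array([547.,145])+.5)/6-.5+[290,170],99))
im=cv2.imread('pics/t12.png')
for part in BOT:
    for r in part: cv2.polylines(im,[((proj(s,r+[609,-138.5,11])-[290,170]+.5)*6-.5).astype(int)],True,(0,0,255),1)
cv2.imwrite('pics/t12o.png',im[50:300,380:680])
to(ctrl.get_obs(),[609,-138.5,160])
E
```

```text
[[ 610.07725303 -138.39686206   99.        ]]
travel [0.225, 0.0206, 0.1638] dr [-0.0003, 0.0031, 0.0006]
```

View pics/t12o.png

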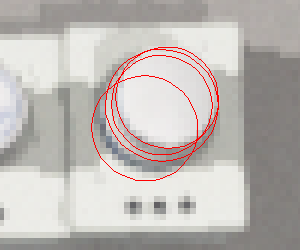

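```bash
python3 -m handwheel '[{"travel":[0.03,0,0.02],"dr":[0,0,0],"grip":1},{"travel":[0.06,0,0.045],"dr":[0,0,0],"grip":1},{"travel":[0.09,0,0.068],"dr":[0,0,0],"grip":1},{"travel":[0.12,0,0.09],"dr":[0,0,0],"grip":1},{"travel":[0.15,0,0.112],"dr":[0,0,0],"grip":1},{"travel":[0.18,0,0.134],"dr":[0,0,0],"grip":1},{"travel":[0.21,0.01,0.154],"dr":[0,0,0],"grip":1},{"travel":[0.225,0.02,0.1645],"dr":[0,0,0],"grip":1},{"travel":[0.225,0.02,0.1645],"dr":[0,0,0],"grip":1},{"travel":[0.225,0.02,0.1645],"dr":[0,0,0],"grip":1},{"travel":[0.225,0.02,0.1645],"dr":[0,0,0],"grip":1}]'; python3 -c "
from ov import *
o=go('o13',BOT,-1000,[((609.3,-138.5,99),20.5)],crop=(275,110,60,55));to(o,[609.3,-138.5,65])"
```

```text
clock: 14.63
position: [609.6, -138.4, 160.8]
eef_rot: [0.501, -0.499, 0.499, -0.501]
force: [-0.6, 0.1, -0.8]
width: 88.3
t 14.68 p [ 609.6 -138.   161.2] F [0.5 0.5 0.1] w 88.0 q [-0.41  0.6   1.29 -0.    1.25 -0.41]
travel [0.0004, 0.0962, -0.0004] dr [-0.0009, 0.0037, 0.0008]
```

View pics/o13.png

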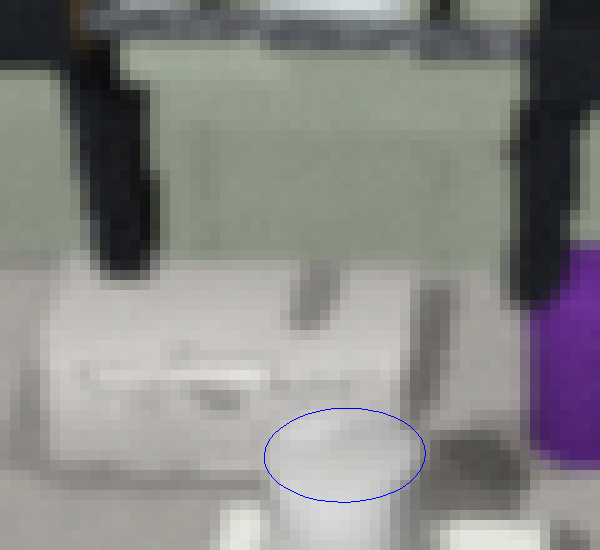

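```bash
python3 -m handwheel '[{"travel":[0,0.03,0],"dr":[0,0,0],"grip":1},{"travel":[0,0.06,0],"dr":[0,0,0],"grip":1},{"travel":[0,0.08,0],"dr":[0,0,0],"grip":1},{"travel":[0,0.09,0],"dr":[0,0,0],"grip":1},{"travel":[0,0.095,0],"dr":[0,0,0],"grip":1},{"travel":[0,0.096,0],"dr":[0,0,0],"grip":1},{"travel":[0,0.096,0],"dr":[0,0,0],"grip":0.2},{"travel":[0,0.096,0],"dr":[0,0,0],"grip":-0.3},{"travel":[0,0.096,0],"dr":[0,0,0],"grip":-1},{"travel":[0,0.096,0],"dr":[0,0,0],"grip":-1},{"travel":[0,0.096,0],"dr":[0,0,0],"grip":-1},{"travel":[0,0.096,0],"dr":[0,0,0],"grip":-1},{"travel":[0,0.096,0],"dr":[0,0,0],"grip":-1},{"travel":[0,0.096,0],"dr":[0,0,0],"grip":-1},{"travel":[0,0.096,0],"dr":[0,0,0],"grip":-1}]' 20; python3 -c "
from ov import *
o=go('o14',BOT,-54,[],crop=(275,110,60,55))"
```

```text
clock: 15.93
position: [609.7, -138.1, 65.3]
eef_rot: [-0.501, 0.499, -0.5, 0.501]
force: [-0.9, -1.1, 1.8]
width: 45.4
t 15.98 p [ 609.8 -138.1   65.3] F [-0.3  0.2  0.6] w 45.3 q [-0.41  0.71  1.37 -0.    1.06 -0.41]
```

View pics/o14.png

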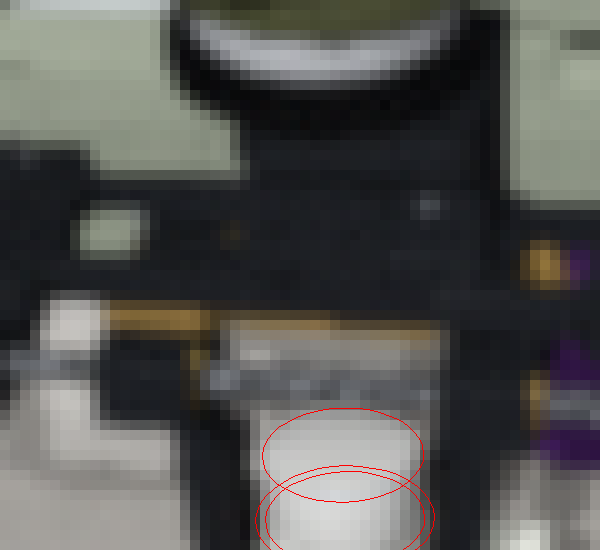

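Gripped on the body (45.4 mm). Draw it straight up, slowly at first.

```bash
python3 -m handwheel '[{"travel":[0,-0.006,0],"dr":[0,0,0],"grip":-1},{"travel":[0,-0.014,0],"dr":[0,0,0],"grip":-1},{"travel":[0,-0.024,0],"dr":[0,0,0],"grip":-1},{"travel":[0,-0.036,0],"dr":[0,0,0],"grip":-1},{"travel":[0,-0.05,0],"dr":[0,0,0],"grip":-1},{"travel":[0,-0.07,0],"dr":[0,0,0],"grip":-1},{"travel":[0,-0.09,0],"dr":[0,0,0],"grip":-1},{"travel":[0,-0.115,0],"dr":[0,0,0],"grip":-1},{"travel":[0,-0.14,0],"dr":[0,0,0],"grip":-1},{"travel":[0,-0.165,0],"dr":[0,0,0],"grip":-1},{"travel":[0,-0.19,0],"dr":[0,0,0],"grip":-1},{"travel":[0,-0.205,0],"dr":[0,0,0],"grip":-1},{"travel":[0,-0.205,0],"dr":[0,0,0],"grip":-1}]'; python3 -c "
from ov import *
Rx=R.from_euler('y',-45,degrees=True).as_matrix()@RD
o=go('o15',BOT,-54.3,[],crop=(275,60,60,60));to(o,[600,-100,290],Rx)"
```

```text
clock: 17.07
position: [610.3, -138.2, 275.2]
eef_rot: [0.5, -0.496, 0.502, -0.502]
force: [-0.0, -0.3, 0.5]
width: 45.6
t 17.12 p [ 609.8 -138.   272.5] F [-0.4  0.6 -0. ] w 45.6 q [-0.41  0.52  1.12 -0.    1.49 -0.41]
travel [-0.038, -0.0176, -0.0096] dr [0.7808, 0.0044, 0.0008]
```

View pics/o15.png

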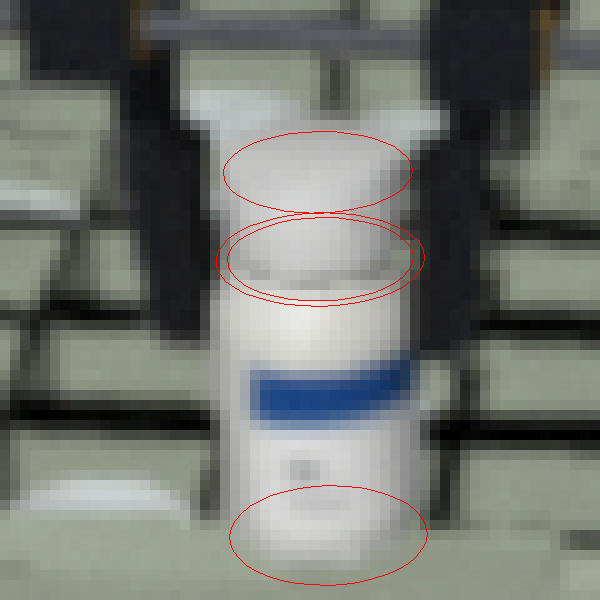

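```bash
python3 -m handwheel '[{"travel":[-0.003,-0.002,-0.001],"dr":[0.05,0,0],"grip":-1},{"travel":[-0.006,-0.004,-0.002],"dr":[0.11,0,0],"grip":-1},{"travel":[-0.01,-0.006,-0.003],"dr":[0.18,0,0],"grip":-1},{"travel":[-0.014,-0.008,-0.004],"dr":[0.26,0,0],"grip":-1},{"travel":[-0.018,-0.010,-0.005],"dr":[0.34,0,0],"grip":-1},{"travel":[-0.022,-0.012,-0.006],"dr":[0.42,0,0],"grip":-1},{"travel":[-0.026,-0.014,-0.007],"dr":[0.5,0,0],"grip":-1},{"travel":[-0.030,-0.016,-0.008],"dr":[0.58,0,0],"grip":-1},{"travel":[-0.034,-0.0176,-0.009],"dr":[0.66,0,0],"grip":-1},{"travel":[-0.036,-0.0176,-0.0096],"dr":[0.72,0,0],"grip":-1},{"travel":[-0.038,-0.0176,-0.0096],"dr":[0.76,0,0],"grip":-1},{"travel":[-0.038,-0.0176,-0.0096],"dr":[0.78,0,0],"grip":-1},{"travel":[-0.038,-0.0176,-0.0096],"dr":[0.78,0,0],"grip":-1},{"travel":[-0.038,-0.0176,-0.0096],"dr":[0.78,0,0],"grip":-1},{"travel":[-0.038,-0.0176,-0.0096],"dr":[0.78,0,0],"grip":-1},{"travel":[-0.038,-0.0176,-0.0096],"dr":[0.78,0,0],"grip":-1}]'; python3 - <<'E'
from ov import *
import ov
s=ctrl.snapshot('side');o=ctrl.get_obs();st(o);Rm=R.from_quat(o['eef_rot']).as_matrix();print(Rm.round(3),np.degrees(np.arccos(-Rm[2,1])))
c=(240,60,130,110);im=cv2.resize(s['image'][c[1]:c[1]+c[3],c[0]:c[0]+c[2]][:,:,::-1],None,fx=6,fy=6,interpolation=3)
A=Rm@RD.T
for part in BOT:
    for r in part:
        u=proj(s,(r-[0,0,54.3])@A.T+o['position']);cv2.polylines(im,[((u-c[:2]+.5)*6-.5).astype(int)],True,(0,0,255),1)
cv2.imwrite('pics/f16.png',im)
t=ctrl.snapshot('top');cv2.imwrite('pics/t16.png',t['image'][:,:,::-1])
cv2.imwrite('pics/s16.png',s['image'][:,:,::-1])
P=np.vstack([(r-[0,0,54.3])@A.T+o['position'] for part in BOT for r in part]);print('bottle bounds',P.min(0).round(),P.max(0).round())
E
```

```text
clock: 18.45
position: [600.1, -100.1, 289.8]
eef_rot: [-0.272, 0.27, -0.652, 0.654]
force: [-0.1, -0.7, 0.1]
width: 45.5
t 18.5 p [ 600.1 -100.   289.9] F [ 0.3  0.  -0.6] w 45.4 q [-0.49  0.15  1.77  0.65  0.59 -0.93]
[[ 0.004  0.706  0.708]
 [-1.     0.001  0.004]
 [ 0.002 -0.708  0.706]] 44.927977121769054
bottle bounds [ 562. -123.  235.] [655. -77. 328.]
```

View pics/f16.png

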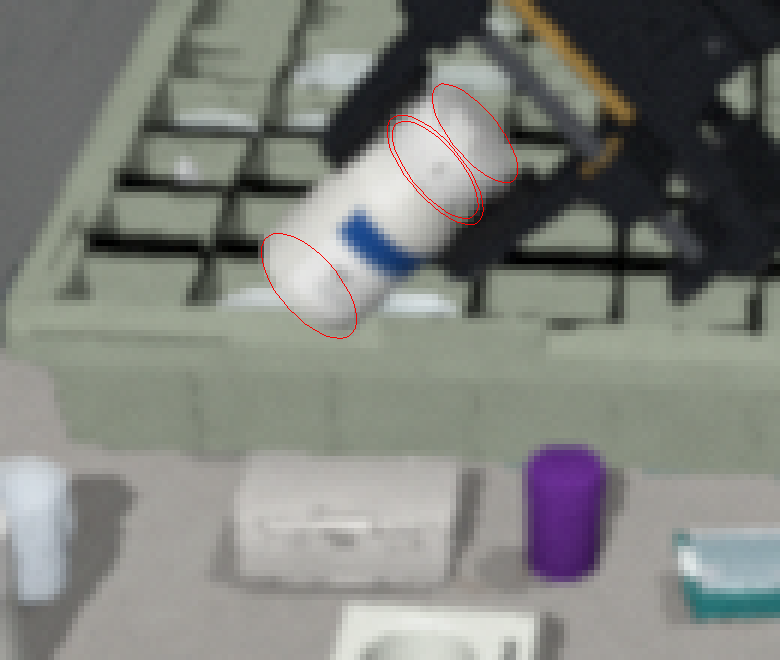

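View pics/t16.png

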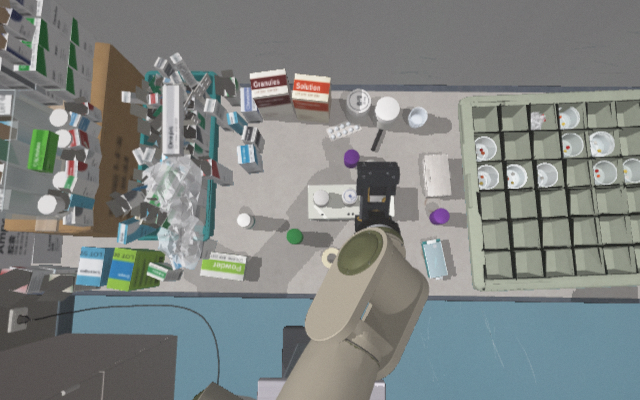

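View pics/s16.png

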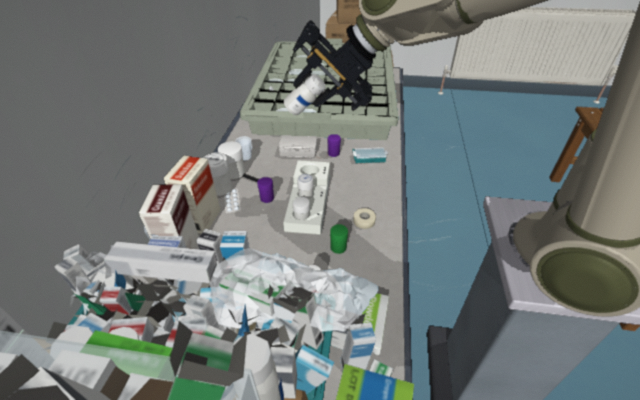

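```bash
python3 -m handwheel '[{"travel":[0,0,0],"dr":[0,0,0],"grip":-1},{"travel":[0,0,0],"dr":[0,0,0],"grip":-1},{"travel":[0,0,0],"dr":[0,0,0],"grip":-1},{"travel":[0,0,0],"dr":[0,0,0],"grip":-1},{"travel":[0,0,0],"dr":[0,0,0],"grip":-1},{"travel":[0,0,0],"dr":[0,0,0],"grip":-1}]'; python3 -c "
from ov import *
o=ctrl.get_obs();st(o);print(np.abs(o['dq']).max())
s=ctrl.snapshot('side');cv2.imwrite('pics/s17.png',cv2.resize(s['image'][60:240,240:400][:,:,::-1],None,fx=3,fy=3,interpolation=3))"
```

```text
clock: 19.05
position: [600.1, -100.0, 289.9]
eef_rot: [-0.272, 0.27, -0.652, 0.654]
force: [-0.4, -0.4, -0.2]
width: 45.3
t 19.05 p [ 600.1 -100.   289.9] F [-0.4 -0.4 -0.2] w 45.3 q [-0.49  0.15  1.77  0.65  0.59 -0.93]
0.0019192180182148748
```

View pics/s17.png

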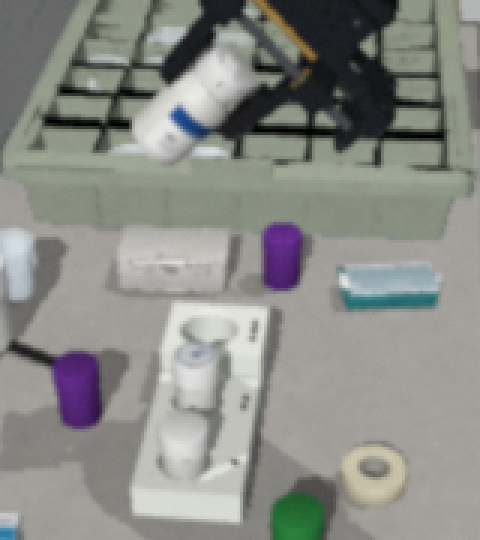

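Both jars are seated in pockets one and two, pocket three is empty, and the bottle is held leaning and still. I'm handing the job in.

```bash
python3 -c "
from plant import ctrl
print(ctrl.close_job())"
```

```text
the job is handed in; nothing more can be done
None
```

I handed the job in at about 19 s of the 67 s allowed; it gives no verdict.

- **Jars:** I stood the short white jar in pocket one, then the tall white jar in pocket two. Both touched the floor at the expected depth, with about 3.5 N and 5 N of contact, before I let go. Top and side pictures then showed both upright and fully down.
- **Bottle:** I drew it straight up out of pocket three and leaned it to 44.9°, cap uppermost. It is still gripped, at 45.3 mm opening with 20 N set. Its lowest point, worked out from the arm's pose, is about 235 mm above the bench over the rack. The last reading showed no joint motion beyond noise.
- **Bystanders:** those visible in the final pictures looked unmoved. I judged this by eye and did not measure it.

One small disagreement: the side camera read about 2 mm too far in +x against the arm and the top camera. I used the arm and top camera instead. When the jars went down there was a sideways force of only 2 to 3 N.

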